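# Switch on the dust extractor at its guarded bench switch

### The job

Switch on the dust extractor at the bench switch with the yellow guard: take the wooden caul off the guard and lay it flat in the shallow wooden tray without tipping it over, and only then lift the yellow guard right up, push the toggle beneath it all the way over to the back (on), and lower the guard until it is fully shut again. Leave the switch with the red guard, the tape on it and everything else on the bench as they are.

Things in the scene. Friction and masses are not known exactly. Their poses are not given: they have to be found in the camera images.
- yellow_station: grey bench switch with a yellow guard, the one to work; fixed. Housing 110 (x) x 84 (y) x 32 mm high on a base plate 116x90. Origin under its middle on the bench, x to its back (hinge side), away from the robot within 15 degrees. Toggle pivot at x 0, 30 mm up; guard hinge along y at x +50 mm, 86 mm up. It stands left of the leftmost pipe or in the strip right of the middle
- red_station: a second switch, alike in all sizes but with a red guard, standing in the other of the two strips; fixed; to be left alone
- yellow_guard (a joint): angle of the yellow guard: 0 shut, 1.8 rad fully up (stop, a little past upright). The hinge is stiff: the guard stays at any angle where it is left; about 1 N at the lip moves it. Lift it by a fingertip put under the lip from in front; to lower it, push its outer face from behind, toward the robot and down
- yellow_lip (a point): middle of the front edge of the yellow guard's lip, 118 mm from the hinge; the lip is 50 mm wide, 5 mm thick, this point 2 mm above its underside and 86 mm above the bench when shut; moves with the guard
- yellow_hinge (a point): point on the yellow guard's hinge line, mid-width. The guard is a channel: top plate 66 mm wide, 5 mm thick (underside 2 mm below the hinge line, top 3 mm above it, so 89 mm above the bench when shut), reaching 97 mm forward of the hinge, then the lip; two side skirts 34 mm deep, 58 mm apart inside; its front is open below the lip
- yellow_lever (a joint): angle of the toggle under the yellow guard: 0 to 0.15 at the start (off), leaning to the front (red dot), 1.0 rad on, leaning to the back (green dot); it stays where it is left; about 1.5 N at its ball moves it
- yellow_lever_tip (a point): centre of the black ball, 18 mm across, at the end of that toggle, 42 mm from its pivot, on a steel stem 10 mm thick
- red_guard (a joint): angle of the red guard, 0 shut; to stay shut
- red_lever_tip (a point): ball at the end of the toggle under the red guard, which may stand anywhere between off and on; to be left as it is
- caul: brown hardwood caul (plain block), 162 (x) x 51 (y) x 28 mm, 0.08 to 0.19 kg, lying flat across the shut yellow guard and overhanging it at both sides; origin under its middle, x along its length
- tray: shallow open wooden tray behind the closed red parts box (the box is 174 mm wide along y, 69 mm high, fixed, centred at x 0.50, y 0.10), fixed to the bench; outside 98 (x) x 204 (y) mm, rim 14 mm high, walls and floor 5 mm thick; origin under its middle on the bench, y along its length (sideways as the robot sees it, turned by up to 8 degrees)
- tape: roll of masking tape, 96 mm across, 24 mm high, lying flat on the red guard; to be left there
- squeeze_bottle: upright squeeze bottle of wood glue with an orange cap, 65x60x168 mm, origin under its middle; to be left alone
- carton: carton with a dark green lid, 72x95x38 mm, lying on the bench; to be left alone
- punch: steel nail set lying flat, 25x118x11 mm, lying on the bench; to be left alone
- ash_block: pale wooden offcut with a dark knot, 162x51x35 mm, lying on the bench; to be left alone
- low_block: reddish wooden block, 96x63x22 mm, lying on the bench; to be left alone
- dog: turned wooden bench dog standing upright, 26 mm across, 56 mm high; to be left alone

How it is judged:
By the outcome, as a careful person would: the job done as asked, in the order asked, and still so for the second after the job is handed in, with the robot touching nothing.
It also fails if it takes over 72 s, if anything falls off the work surface, if the arm or the gripper's body presses on something with over 40 N, if the wrist force passes 120 N, or if a joint passes its speed limit or range.

### The arm

A 6-joint arm with a two-finger parallel gripper is mounted at the origin on a cart in front of the work surface, level with it; the furniture and walls round the work are solid. World frame = base frame: x ahead of the robot, y to its left, z up, the work surface at z = 0. Lengths are in m, angles in rad, forces in N, time in s.
With the tool pointing down it reaches from about 0.25 to 0.725 m from the base axis. Payload 4 kg.
Tool frame: the origin (TCP) lies midway between the tips of the shut fingers; the grasp point (between the pads) lies behind it (robot.pinch_z is the z of the grasp point in the tool frame, in m); z points along the fingers, y is the line along which they close (so a half turn about z gives the same grasp; the last joint's range is limited). The gripper opens to 85 mm and grips with 20 to 120 N. Pads are 22 mm wide; open, the fingers measure 114 mm over their backs; the gripper's body (76 mm by 85 mm) begins 54 mm behind the grasp point. The pads swing forward as they close: fully open they stand 13 mm farther back than shut.
Start: joints at [0, 0.241, 0.005, 1.335, 0, 1.571], TCP at [0.5, -0, 0.231] pointing down, gripper open.
Joint ranges: [-2.72, 2.72], [-1.05, 1.87], [-1.09, 1.28], [-1.99, 2.15], [-1.42, 1.44], [-3.14, 3.14]. Speed limits (rad/s): [2.79, 2.79, 3.14, 3.14, 3.14, 3.14].

### API

Orientations are given as [roll, pitch, yaw] about the fixed x, y, z axes, in that order (R = Rz(yaw) Ry(pitch) Rx(roll)).
In Python, from workcell import robot gives the robot as it stands. Calls block until the motion is done:
- robot.movep(position, orientation): joint-space move of the TCP to a pose.
- robot.move_l(position, rot=None, rate=0.15, stop_force=None): straight line of the TCP; rot=None keeps the orientation; rate is the mean speed in m/s. With stop_force (N) it stops when the force on the tool has changed by that much, and returns True; else False.
- robot.set_joints(angles): joint-space move.
- robot.grip(opening, grasp_force=None): finger opening in m; grasp_force is the grip in N (None keeps the last); returns when the fingers have stopped.
- robot.pause(seconds).
- robot.inverse_kinematics(position, orientation): joint angles nearest the present ones, or None.
- robot.get_image(name): name is "scene" or "side" or "wrist"; returns a dict with "image" (384x512x3 uint8, red, green, blue), "vfov" (degrees; the focal length in pixels is half the picture's height over the tangent of half this angle, whatever the lens; pixels are square), "cx", "cy" (the principal point, pixels), "dist_coeffs" ([k1, k2, p1, p2, k3] as OpenCV has them; the pictures are not rectified), "world_to_cam" (4x4, takes a point from world to camera coordinates). Camera axes: x right, y down, z forward; pixel columns grow to the right and rows downward; lengths in m; the calibration is good to about 2 mm. A picture is of the moment at which its call begins. There is no depth.
A pose or a line that the arm cannot do raises robot.Unreachable and nothing moves.
- robot.job_done(): hands the job in; it is judged then, once.
Trained networks look in the newest picture that a camera, given by its name, has taken for a name from the list of things; names that differ only in an ending like _2 or _b are one class to them, and where a whole thing is asked for, a point or a joint stands for the part that bears it (a point fixed in the world has none). Each returns a list of dicts, best first, with "score" (0 to 1); they miss things now and then, are a little off and sometimes report something else, mostly with a low value. They report only what shows in the picture. A call takes as long as a camera call.
- robot.recognise(camera, label): "centre" ([column, row] as shares, 0 to 1, of the picture: columns of its width, rows of its height, amid what is visible of it).
- robot.pinpoint(camera, label): "centre" ([column, row] as shares, 0 to 1, of the picture: columns of its width, rows of its height: a listed point, or the origin of a listed thing).
Readings, each from a call of its own:
- robot.current_clock(): time.
- robot.current_q(): joint angles.
- robot.current_joint_vel(): joint speeds.
- robot.current_joint_torque(): joint torques, N m.
- robot.current_tool_pos(): TCP position.
- robot.current_ee_rot(): TCP orientation.
- robot.current_contact_force(): force on the tool from outside, world axes, zero at the start.
- robot.current_torque(): the same for the moment, N m.
- robot.current_gripper_width(): finger opening in m.
- robot.current_grip_force(): force on a finger pad.
Only numpy, scipy, OpenCV 4.12 (cv2) and the standard library are available. Lean on these libraries where they do the work, as an engineer would, in place of code of your own. Each camera call takes 0.05 s, during which the arm holds its last target. There are 200 camera calls.

## Working session

There is one attempt and no reset: what is moved stays moved. The work goes in short steps, each a Python script; the robot and the scene stay as the last script left them, time stands still between calls to the robot, and variables do not carry over. Pictures are saved under pics/ and viewed, at most 10 in all, crops included, and the job is handed in when it is done.

```bash
mkdir -p pics
cat > h.py <<'E'
import numpy as np, cv2
from workcell import robot
def cam(n,save=None):
    d=robot.get_image(n)
    if save: cv2.imwrite('pics/'+save,d['image'][:,:,::-1])
    return d
def K(d):
    f=192/np.tan(np.radians(d['vfov'])/2); return np.array([[f,0,d['cx']],[0,f,d['cy']],[0,0,1.]])
def ray(d,px):
    u=cv2.undistortPoints(np.array([[px]],float),K(d),np.array(d['dist_coeffs'],float))[0,0]
    W=np.array(d['world_to_cam']);R=W[:3,:3];o=-R.T@W[:3,3]
    v=R.T@np.array([u[0],u[1],1]);return o,v/np.linalg.norm(v)
def onz(d,px,z):
    o,v=ray(d,px);return o+v*(z-o[2])/v[2]
def tri(rays):
    A=0;b=0
    for o,v in rays:
        P=np.eye(3)-np.outer(v,v);A=A+P;b=b+P@o
    x=np.linalg.solve(A,b);return x,[round(float(np.linalg.norm((np.eye(3)-np.outer(v,v))@(x-o)))*1000,1) for o,v in rays]
def proj(d,p):
    W=np.array(d['world_to_cam']);r=cv2.Rodrigues(W[:3,:3])[0]
    return cv2.projectPoints(np.array(p,float).reshape(-1,1,3),r,W[:3,3],K(d),np.array(d['dist_coeffs'],float))[0][:,0]
def pin(c,l,f='pinpoint'):
    return [(np.array(x['centre'])*[512,384],round(x['score'],2)) for x in getattr(robot,f)(c,l)]
E
cat > a.py <<'E'
from h import *
np.set_printoptions(precision=3,suppress=True)
D={c:cam(c,c+'0.png') for c in('scene','side','wrist')}
for l in ['yellow_lip','yellow_hinge','yellow_station','caul','tray','red_station','tape','squeeze_bottle','ash_block','carton','dog','low_block','punch']:
    P={c:pin(c,l)[:2] for c in D}
    print(l,{c:[(p.round(1).tolist(),s) for p,s in v] for c,v in P.items()})
    r=[(c,ray(D[c],v[0][0])) for c,v in P.items() if v and v[0][1]>.4]
    if len(r)>1: print('   ',*tri([x[1] for x in r]))
    elif r: print('  z0',onz(D[r[0][0]],P[r[0][0]][0][0],0))
print(robot.pinch_z,robot.current_clock(),robot.current_ee_rot())
a=np.hstack([D['scene']['image'],D['side']['image']])[:,:,::-1]
cv2.imwrite('pics/both.png',cv2.resize(np.vstack([D['scene']['image'],D['side']['image']])[:,:,::-1],(400,600)))
E
python3 a.py
```

```text
yellow_lip {'scene': [([274.9, 228.6], 0.63), ([262.6, 271.9], 0.51)], 'side': [], 'wrist': [([239.8, 298.2], 0.69)]}
    [ 0.471 -0.157  0.086] [1.8, 1.8]
yellow_hinge {'scene': [([302.1, 209.0], 0.73), ([294.3, 220.0], 0.42)], 'side': [([269.8, 174.0], 0.69)], 'wrist': [([332.4, 303.2], 0.67)]}
    [ 0.588 -0.163  0.089] [4.8, 5.4, 1.0]
yellow_station {'scene': [([287.8, 239.3], 0.86)], 'side': [([281.1, 196.5], 0.89)], 'wrist': [([287.4, 265.2], 0.57)]}
    [ 0.539 -0.159  0.006] [7.7, 10.2, 2.7]
caul {'scene': [([294.0, 218.7], 0.95)], 'side': [([284.7, 172.6], 0.54)], 'wrist': [([294.2, 315.7], 0.79)]}
    [ 0.537 -0.175  0.095] [5.5, 4.1, 1.8]
tray {'scene': [([255.1, 175.6], 0.79), ([169.0, 149.7], 0.5)], 'side': [([222.7, 224.0], 0.67)], 'wrist': [([405.8, 94.9], 0.73), ([334.0, 303.9], 0.26)]}
    [0.683 0.097 0.007] [3.7, 3.6, 3.7]
red_station {'scene': [([169.3, 168.4], 0.81)], 'side': [([253.8, 273.7], 0.71)], 'wrist': []}
    [0.516 0.347 0.004] [4.7, 4.7]
tape {'scene': [([170.5, 148.7], 0.82)], 'side': [([255.9, 241.5], 0.9)], 'wrist': []}
    [0.517 0.33  0.089] [8.0,
[... 281 characters left out ...]
': []}
    [0.702 0.343 0.004] [1.4, 1.4]
carton {'scene': [([306.2, 303.9], 0.56)], 'side': [([329.5, 187.5], 0.63)], 'wrist': []}
    [ 0.388 -0.331  0.   ] [1.6, 1.6]
dog {'scene': [([323.3, 197.5], 0.4)], 'side': [([231.8, 198.5], 0.59)], 'wrist': [([413.0, 250.0], 0.84)]}
    [ 0.733 -0.138 -0.004] [4.0, 4.0]
low_block {'scene': [([140.3, 190.3], 0.64), ([262.9, 271.7], 0.33)], 'side': [([307.7, 280.6], 0.63)], 'wrist': [([333.0, 303.5], 0.19)]}
    [ 0.381  0.335 -0.004] [4.6, 4.6]
punch {'scene': [([261.7, 270.8], 0.73), ([302.6, 206.6], 0.47)], 'side': [([310.1, 279.7], 0.23)], 'wrist': [([198.1, 277.3], 0.86)]}
    [ 0.395 -0.182  0.003] [0.7, 0.7]
-0.0187 2.1 [-3.142  0.     1.571]
```

View pics/scene0.png

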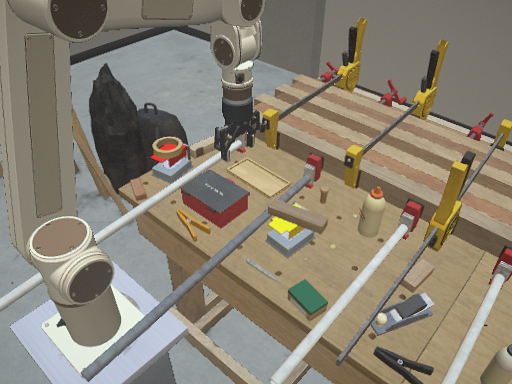

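View pics/side0.png

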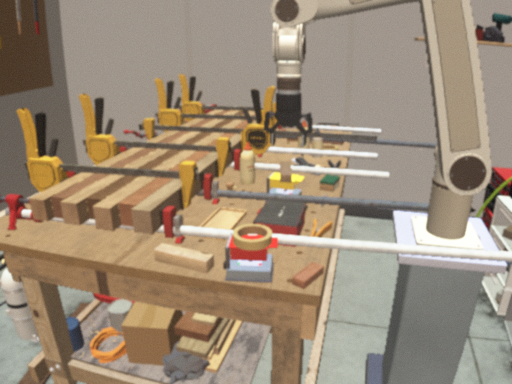

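The scene shows the caul (295,215) on the yellow station (290,235), with the tray (257,177) beyond the grey pipe. The red station with the tape is at (170,155). I need the pipe heights next.

Run:
```python
import cv2,numpy as np
s=cv2.imread('pics/scene0.png')[140:340,140:440]; cv2.imwrite('pics/c1.png',cv2.resize(s,(800,533),interpolation=cv2.INTER_CUBIC))
s=cv2.imread('pics/side0.png')[130:280,170:395]; t=cv2.imread('pics/wrist0.png')
cv2.imwrite('pics/c2.png',np.vstack([cv2.resize(s,(450,300)),cv2.resize(t,(400,300)) if 0 else cv2.copyMakeBorder(cv2.resize(t,(400,300)),0,0,0,50,0)]))
```

```text
(no output)
```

View pics/c1.png

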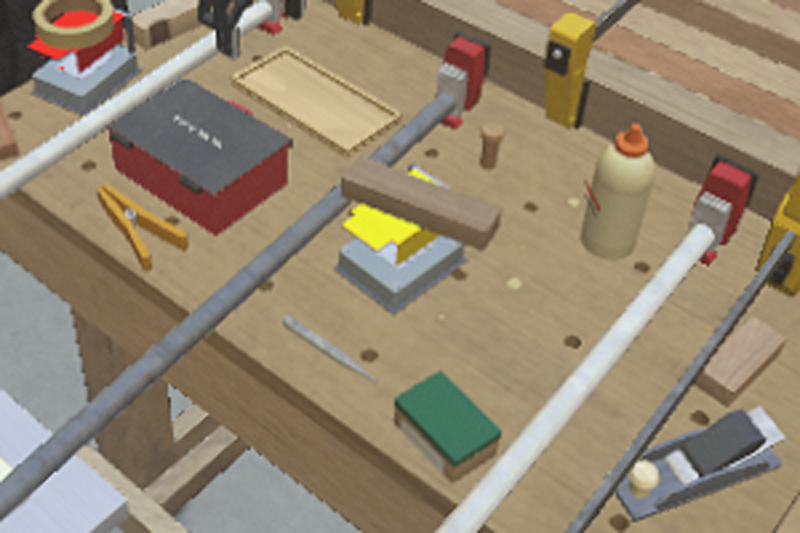

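View pics/c2.png

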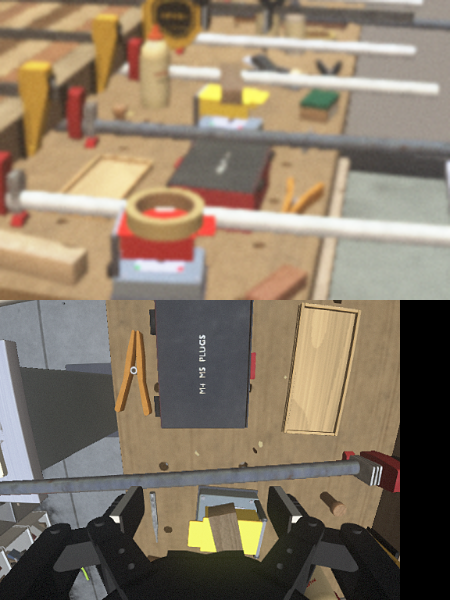

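Run:
```python
from h import *
np.set_printoptions(precision=3,suppress=True)
D={c:cam(c) for c in('scene','side','wrist')}
def yz(name,L):
    A=[];b=[]
    for c,p in L:
        o,v=ray(D[c],p);n=np.array([-v[2],v[1]]);n/=np.linalg.norm(n);A.append(n);b.append(n@o[1:])
    x=np.linalg.lstsq(np.array(A),np.array(b),rcond=None)[0];print(name,x,(np.array(A)@x-b)*1000)
c=lambda u,v:('scene',(140+u/2.667,140+v/2.667)); s=lambda u,v:('side',(170+u/2,130+v/2)); w=lambda u,v:('wrist',(u*1.28,(v-300)*1.28))
yz('grey',[c(205,305),c(300,225),c(100,398),s(300,139),s(200,133),s(400,144),w(200,479),w(100,484)])
yz('white R',[c(600,357),c(680,268),s(300,77),s(400,86)])
yz('white L',[c(100,128),c(40,170),s(250,215),s(100,203)])
print('pipe end',onz(D['wrist'],(350*1.28,167*1.28),.1),onz(D['wrist'],(385*1.28,170*1.28),.1))
print('tray',[onz(D['wrist'],(u*1.28,v*1.28),.014) for u,v in [(302,4),(361,11),(340,136),(284,131)]])
# caul visible far corners in wrist
for d in D: print(d,np.linalg.inv(D[d]['world_to_cam'])[:3,3])
```

```text
grey [-0.083  0.046] [-1.444 -6.676  7.064 -0.99  -6.55   5.877 -3.827  5.543]
white R [-0.406  0.05 ] [-0.565  0.567  1.123 -1.124]
white L [0.208 0.039] [-2.425  2.449  3.81  -3.812]
pipe end [ 0.707 -0.036  0.1  ] [ 0.764 -0.041  0.1  ]
tray [array([0.647, 0.197, 0.014]), array([0.745, 0.192, 0.014]), array([ 0.74 , -0.011,  0.014]), array([ 0.637, -0.002,  0.014])]
scene [-0.184 -0.661  0.9  ]
side [0.279 1.183 0.552]
wrist [0.499 0.075 0.375]
```

Pipes lie low, near z 0.05, and the grey one is between the station and the tray. I'm moving above the caul for a close look.

Run:
```python
from h import *
np.set_printoptions(precision=3,suppress=True)
robot.movep([0.53,-0.26,0.26],[np.pi,0,np.pi/2])
d=cam('wrist','w1.png')
L={}
for l in ['caul','yellow_station','yellow_lip','yellow_hinge','squeeze_bottle','dog']:
    L[l]=pin('wrist',l)[:2]; print(l,[(p.round(1),s) for p,s in L[l]], [onz(d,p,z) for p,s in L[l][:1] for z in(0,.089,.117)])
d0=cam('scene')
for l in ['caul','yellow_lip','yellow_hinge','squeeze_bottle']:
    q=pin('scene',l)
    if q and L[l]: print(l,tri([ray(d0,q[0][0]),ray(d,L[l][0][0])]),q[0][1])
print(robot.current_tool_pos(),robot.current_clock())
```

```text
caul [(array([271.3, 105.4]), 0.75)] [array([ 0.541, -0.18 ,  0.   ]), array([ 0.539, -0.181,  0.089]), array([ 0.538, -0.181,  0.117])]
yellow_station [] []
yellow_lip [(array([207.9,  77.7]), 0.83)] [array([ 0.453, -0.142,  0.   ]), array([ 0.47 , -0.152,  0.089]), array([ 0.475, -0.155,  0.117])]
yellow_hinge [(array([314.6,  90.2]), 0.58)] [array([ 0.602, -0.159,  0.   ]), array([ 0.586, -0.165,  0.089]), array([ 0.581, -0.166,  0.117])]
squeeze_bottle [(array([384.5, 192.9]), 0.96), (array([170.4, 207.9]), 0.44)] [array([ 0.721, -0.31 ,  0.   ]), array([ 0.678, -0.282,  0.089]), array([ 0.665, -0.273,  0.117])]
dog [(array([407. ,  76.1]), 0.71)] [array([ 0.733, -0.137,  0.   ]), array([ 0.688, -0.148,  0.089]), array([ 0.674, -0.151,  0.117])]
caul (array([ 0.535, -0.176,  0.084]), [5.9, 5.9]) 0.64
yellow_lip (array([ 0.471, -0.154,  0.087]), [2.4, 2.4]) 0.67
yellow_hinge (array([ 0.587, -0.167,  0.09 ]), [2.4, 2.4]) 0.8
squeeze_bottle (array([ 0.721, -0.31 ,  0.004]), [2.1, 2.1]) 0.93
[ 0.53 -0.26  0.26] 3.875
```

View pics/w1.png

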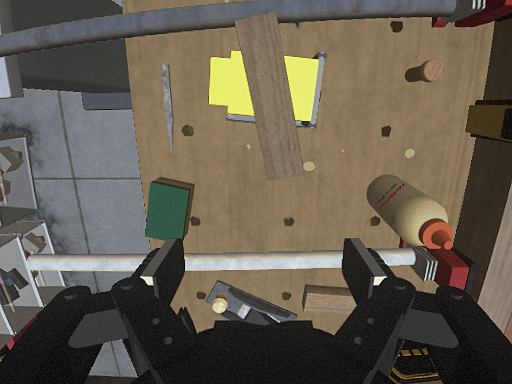

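The wrist view shows the caul's top-face corners at about (236,20), (276,13), (304,173) and (267,179). The bottle is at (390,195) and clear of the work.

Run:
```python
from h import *
np.set_printoptions(precision=3,suppress=True)
d=cam('wrist')
q=np.array([onz(d,p,.117) for p in [(236,20),(276,13),(304,173),(267,179)]])
print(q,q.mean(0)); a=(q[0]+q[1]-q[2]-q[3])[:2]/2
print('len',np.linalg.norm(a),'w',np.linalg.norm(q[1]-q[0]),np.linalg.norm(q[3]-q[2]),'yaw',np.arctan2(a[1],a[0]))
q=np.array([onz(d,p,.086) for p in [(210,57),(209,105)]]);print('lip ends',q)
q=np.array([onz(d,p,.089) for p in [(319,57),(313,121)]]);print('hinge ends',q)
```

```text
[[ 0.504 -0.104  0.117]
 [ 0.542 -0.098  0.117]
 [ 0.574 -0.252  0.117]
 [ 0.534 -0.259  0.117]] [ 0.538 -0.178  0.117]
len 0.15794316349962462 w 0.038177277989262536 0.04045214867778319 yaw 1.7684459066276608
lip ends [[ 0.473 -0.131  0.086]
 [ 0.469 -0.181  0.086]]
hinge ends [[ 0.589 -0.132  0.089]
 [ 0.586 -0.199  0.089]]
```

Run:
```python
import cv2
from h import *
np.set_printoptions(precision=3,suppress=True)
i=cv2.imread('pics/w1.png')
h=cv2.cvtColor(i,cv2.COLOR_BGR2HSV)
# row 80 between yellow: non-yellow run
d=cam('wrist')
for r in (65,80,100,113):
    y=(h[r,:,0]>22)&(h[r,:,0]<38)&(h[r,:,1]>200)
    c=np.where(~y[230:315])[0]+230
    print(r,c.min(),c.max(),onz(d,(c.min(),r),.117)[:2],onz(d,(c.max(),r),.117)[:2], [x for x in c if x<c.min()+3 or x>c.max()-3])
    print(y[230:315].astype(int).tolist())
```

```text
65 230 314 [ 0.497 -0.144] [ 0.579 -0.144] [np.int64(230), np.int64(231), np.int64(232), np.int64(312), np.int64(313), np.int64(314)]
[0, 0, 0, 0, 0, 0, 0, 0, 0, 0, 0, 0, 0, 0, 0, 0, 0, 0, 0, 0, 0, 0, 0, 0, 0, 0, 0, 0, 0, 0, 0, 0, 0, 0, 0, 0, 0, 0, 0, 0, 0, 0, 0, 0, 0, 0, 0, 0, 0, 0, 0, 0, 0, 0, 0, 0, 0, 0, 0, 0, 0, 0, 0, 0, 0, 0, 0, 0, 0, 0, 0, 0, 0, 0, 0, 0, 0, 0, 0, 0, 0, 0, 0, 0, 0]
80 230 314 [ 0.497 -0.158] [ 0.58  -0.158] [np.int64(230), np.int64(231), np.int64(232), np.int64(312), np.int64(313), np.int64(314)]
[0, 0, 0, 0, 0, 0, 0, 0, 0, 0, 0, 0, 0, 0, 0, 0, 0, 0, 0, 0, 0, 0, 0, 0, 0, 0, 0, 0, 0, 0, 0, 0, 0, 0, 0, 0, 0, 0, 0, 0, 0, 0, 0, 0, 0, 0, 0, 0, 0, 0, 0, 0, 0, 0, 0, 0, 0, 0, 0, 0, 0, 0, 0, 0, 0, 0, 0, 0, 0, 0, 0, 0, 0, 0, 0, 0, 0, 0, 0, 0, 0, 0, 0, 0, 0]
100 230 314 [ 0.496 -0.177] [ 0.581 -0.177] [np.int64(230), np.int64(231), np.int64(232), np.int64(312), np.int64(313), np.int64(314)]
[0, 0, 0, 0, 0, 0, 0, 0, 0, 0, 0, 0, 0, 0, 0, 0, 0, 0, 0, 0, 0, 0, 0, 0, 0, 0, 0, 0, 0, 0, 0, 0, 0, 0, 0, 0, 0, 0, 0, 0, 0, 0, 0, 0, 0, 0, 0, 0, 0, 0, 0, 0, 0, 0, 0, 0, 0, 0, 0, 0, 0, 0, 0, 0, 0, 0, 0, 0, 0, 0, 0, 0, 0, 0, 0, 0, 0, 0, 0, 0, 0, 0, 0, 0, 0]
113 230 314 [ 0.496 -0.19 ] [ 0.582 -0.19 ] [np.int64(230), np.int64(231), np.int64(232), np.int64(312), np.int64(313), np.int64(314)]
[0, 0, 0, 0, 0, 0, 0, 0, 0, 0, 0, 0, 0, 0, 0, 0, 0, 0, 0, 0, 0, 0, 0, 0, 0, 0, 0, 0, 0, 0, 0, 0, 0, 0, 0, 0, 0, 0, 0, 0, 0, 0, 0, 0, 0, 0, 0, 0, 0, 0, 0, 0, 0, 0, 0, 0, 0, 0, 0, 0, 0, 0, 0, 0, 0, 0, 0, 0, 0, 0, 0, 0, 0, 0, 0, 0, 0, 0, 0, 0, 0, 0, 0, 0, 0]
```

```bash
python3 - <<'E'
from h import *
np.set_printoptions(precision=3,suppress=True)
o=[np.pi,0,1.768]
robot.movep([.538,-.178,.17],o)
print(robot.move_l([.538,-.178,.095],rate=.1,stop_force=6),robot.current_tool_pos())
robot.grip(0.03,25)
print(robot.current_gripper_width(),robot.current_grip_force(),robot.current_contact_force())
robot.move_l([.538,-.178,.22],rate=.1)
print(robot.current_gripper_width(),robot.current_grip_force(),robot.current_contact_force(),robot.current_clock())
d=cam('wrist','w2.png');cam('scene','s2.png')
print([(p,s,onz(d,p,0)) for p,s in pin('wrist','tray')])
print(robot.recognise('scene','caul')[:1])
E
python3 -c "
import cv2,numpy as np
a=cv2.imread('pics/w2.png');b=cv2.imread('pics/s2.png')[120:312,150:406]
cv2.imwrite('pics/c3.png',np.vstack([cv2.resize(a,(400,300)),cv2.resize(b,(400,300))]))"
```

```text
False [ 0.539 -0.178  0.096]
0.03970522750010629 29.24304038286209 [0.038 1.19  2.895]
0.0397787790891348 28.724996745586395 [ 0.154 -0.744 -1.074] 7.3167
[(array([146.483, 248.294]), 0.31, array([ 0.389, -0.336,  0.   ]))]
[{'centre': [0.59, 0.4711], 'score': 0.69}]
```

View pics/c3.png

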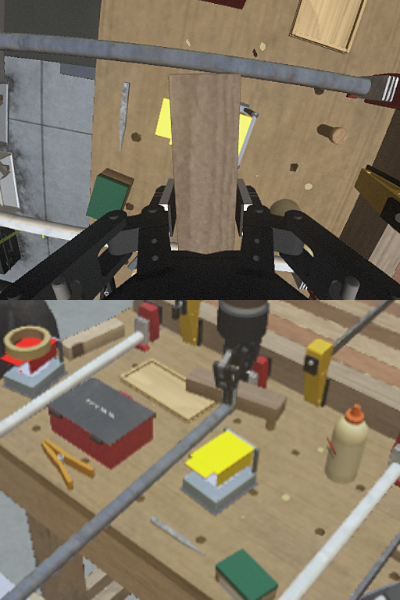

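The caul is held, about 40 mm wide between the pads. I'm moving it towards the tray for a close look.

Run:
```python
from h import *
np.set_printoptions(precision=3,suppress=True)
robot.move_l([.63,-.03,.22],[np.pi,0,1.55],rate=.2)
d=cam('wrist','w3.png')
print(robot.current_gripper_width(),robot.current_contact_force())
q=pin('wrist','tray');print([(p,s,onz(d,p,0)) for p,s in q])
d0=cam('scene');q0=pin('scene','tray');ds=cam('side');qs=pin('side','tray')
R=[ray(a,b[0][0]) for a,b in((d,q),(d0,q0),(ds,qs)) if b and b[0][1]>.4];print(tri(R))
a=d['image'][:,:,::-1]
cv2.imwrite('pics/c4.png',cv2.resize(a,(800,600)))
```

```text
0.03967852776126034 [-0.297 -0.383 -1.421]
[(array([306.381,  64.781]), 0.75, array([0.685, 0.095, 0.   ]))]
(array([0.686, 0.095, 0.004]), [0.9, 6.2, 5.5])
```

View pics/c4.png

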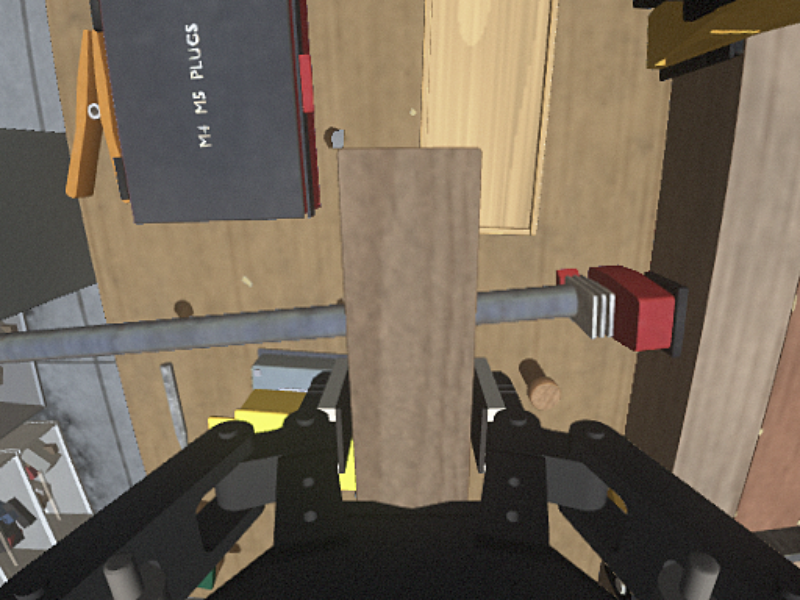

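The tray shows at the top right, with its near right corner at (535,233) of the enlarged view. The caul is gripped straight, its far end at rows 148–150.

Run:
```python
from h import *
np.set_printoptions(precision=3,suppress=True)
d=cam('wrist');f=lambda u,v,z:onz(d,(u/1.5625,v/1.5625),z)
print('caul end',f(341,149,.2415),f(481,148,.2415))
print('tray L',f(426,10,.014),f(421,130,.014),'R',f(558,10,.014),f(536,234,.014))
```

```text
caul end [0.612 0.05  0.241] [0.65  0.049 0.241]
tray L [0.645 0.157 0.014] [0.64  0.073 0.014] R [0.742 0.157 0.014] [ 0.733 -0.009  0.014]
```

Run:
```python
from h import *
np.set_printoptions(precision=3,suppress=True)
o=[np.pi,0,1.516]
robot.inverse_kinematics([.689,.094,.01],o)
robot.move_l([.689,.094,.15],o,rate=.15)
robot.move_l([.689,.094,.035],rate=.12)
print(robot.move_l([.689,.094,.004],rate=.03,stop_force=4),robot.current_tool_pos(),robot.current_contact_force())
robot.grip(.057)
robot.pause(.2)
print(robot.move_l([.689,.094,.20],rate=.15),robot.current_contact_force(),robot.current_clock())
cam('scene','s5.png');robot.movep([.60,.03,.22],[np.pi,0,1.516]);cam('wrist','w5.png')
a=cv2.imread('pics/w5.png');b=cv2.imread('pics/s5.png')[120:312,150:406]
cv2.imwrite('pics/c5.png',np.vstack([cv2.resize(a,(400,300)),cv2.resize(b,(400,300))]))
```

```text
True [0.689 0.094 0.012] [-0.25  -0.487  4.252]
False [ 0.081  1.122 -0.123] 13.8583
```

View pics/c5.png

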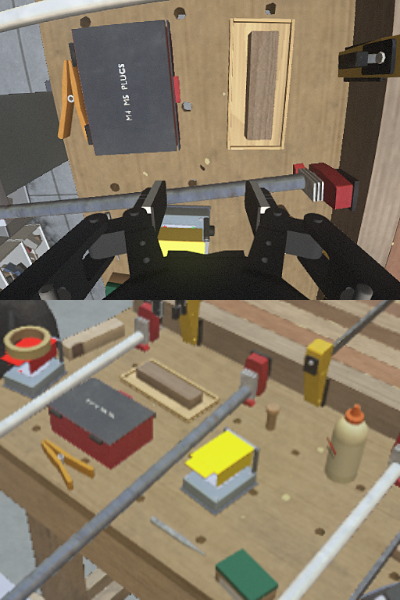

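The caul lies flat inside the tray, clear of the walls, at (262,85) in the wrist view. Next I measure the guard without the caul in the way and check that the lifting path is reachable.

```bash
cat > g.py <<'E'
from h import *
from scipy.spatial.transform import Rotation as Ro
HZ=.086; h=.011
def setup(hx,hy,yaw):
    X=np.array([np.cos(yaw),np.sin(yaw),0]);Z=np.array([0,0,1.]);H=np.array([hx,hy,HZ])
    return X,Z,H
def rot(yaw,phi):
    c,s=np.cos(yaw),np.sin(yaw)
    z=np.array([np.cos(phi)*c,np.cos(phi)*s,-np.sin(phi)]);x=np.array([np.sin(phi)*c,np.sin(phi)*s,np.cos(phi)]);y=np.cross(z,x)
    return Ro.from_matrix(np.stack([x,y,z],1)).as_euler('xyz').tolist()
def tcp2(th,phi,rU=.110,ins=.013):
    "TCP (x,z) relative to hinge, in the station's x-z plane"
    g=np.array([-np.cos(th),np.sin(th)]);n=np.array([-np.sin(th),-np.cos(th)])
    d=np.array([np.cos(phi),-np.sin(phi)]);p=np.array([np.sin(phi),np.cos(phi)])
    if th<phi: return .118*g+.002*n+ins*d-h*p
    a=rU*g+.002*n-h*p
    if np.pi/2-th<phi:   # lower corner leads: back off along n
        L=a-h*p; a=a+n*max(0,.002-L@n)
    return a
E
python3 - <<'E'
from g import *
np.set_printoptions(precision=3,suppress=True)
robot.movep([.50,-.245,.22],[np.pi,0,np.pi/2-.07]); robot.grip(0)
d=cam('wrist','w6.png')
for l,z in(('yellow_lip',.086),('yellow_hinge',.086),('yellow_station',0)):
    print(l,[(p,s,onz(d,p,z)) for p,s in pin('wrist',l)[:1]])
yaw=-.07;X,Z,H=setup(.587,-.165,yaw)
for phi in(.25,.43,.6):
    o=rot(yaw,phi);print(phi,o)
    for th in(0,.3,.6,1,1.4,1.8):
        a=tcp2(th,phi);P=H+a[0]*X+a[1]*Z;q=robot.inverse_kinematics(P.tolist(),o)
        print(th,P,a,None if q is None else np.array(q))
E
```

```text
yellow_lip [(array([225.075,  93.389]), 0.97, array([ 0.469, -0.154,  0.086]))]
yellow_hinge [(array([348.416,  97.114]), 0.77, array([ 0.589, -0.165,  0.086]))]
yellow_station [(array([288.922,  98.688]), 0.63, array([ 0.539, -0.161,  0.   ]))]
0.25 [3.141592653589793, -1.3207963267948966, -0.07000000000000006]
0 [ 0.479 -0.157  0.07 ] [-0.108 -0.016] None
0.3 [ 0.479 -0.157  0.106] [-0.108  0.02 ] None
0.6 [ 0.493 -0.158  0.136] [-0.095  0.05 ] None
1 [ 0.523 -0.161  0.167] [-0.064  0.081] None
1.4 [ 0.564 -0.163  0.183] [-0.023  0.097] None
1.8 [ 0.607 -0.166  0.183] [0.02  0.097] [-0.435  0.491 -1.06  -1.284  0.353  3.047]
0.43 [3.141592653589793, -1.1407963267948966, -0.07000000000000006]
0 [ 0.477 -0.157  0.069] [-0.111 -0.017] None
0.3 [ 0.481 -0.158  0.104] [-0.106  0.018] None
0.6 [ 0.491 -0.158  0.136] [-0.097  0.05 ] None
1 [ 0.521 -0.16   0.167] [-0.066  0.081] None
1.4 [ 0.562 -0.163  0.184] [-0.025  0.098] [-0.465  0.2   -1.048 -0.786  0.358  2.969]
1.8 [ 0.605 -0.166  0.184] [0.018 0.098] [-0.419  0.256 -0.955 -0.756  0.316  2.991]
0.6 [3.141592653589793, -0.9707963267948966, -0.07000000000000006]
0 [ 0.474 -0.157  0.068] [-0.113 -0.018] None
0.3 [ 0.478 -0.157  0.103] [-0.109  0.017] None
0.6 [ 0.489 -0.158  0.137] [-0.098  0.051] None
1 [ 0.52  -0.16   0.168] [-0.067  0.082] [-0.486  0.038 -1.001 -0.396  0.34   2.897]
1.4 [ 0.56  -0.163  0.185] [-0.027  0.099] [-0.439  0.063 -0.9   -0.33   0.302  2.927]
1.8 [ 0.604 -0.166  0.184] [0.017 0.098] [-0.398  0.138 -0.813 -0.326  0.269  2.952]
```

View pics/w6.png

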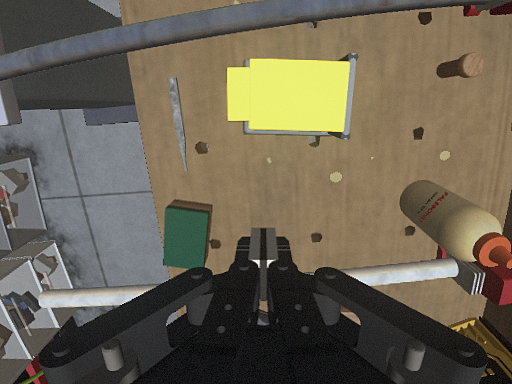

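The guard is bare at (290,95), and its lip is at x≈0.470, y≈-0.154. The arm can't point flat forward that close in, so I'm checking steeper tilts.

Run:
```python
from g import *
np.set_printoptions(precision=2,suppress=True)
d=cam('wrist')
for z,ps in((.086,[(228,68),(227,121)]),(.089,[(355,61),(349,133)]),(.089,[(249,60),(352,62)]),(.089,[(248,131),(348,134)])):
    a,b=[onz(d,p,z) for p in ps];print(a.round(3),b.round(3),(b-a).round(3))
yaw=-.08;X,Z,H=setup(.588,-.165,yaw)
for phi in(.7,.85,1.0,1.15):
  for fl in (0,1):
    o=rot(yaw,phi)
    if fl: o=(Ro.from_euler('xyz',o)*Ro.from_euler('z',np.pi)).as_euler('xyz').tolist()
    for th in(0,.3,.6,1,1.8,'lev'):
        if th=='lev': P=H-.06*X;P[2]=.058
        else: a=tcp2(th,phi);P=H+a[0]*X+a[1]*Z
        q=robot.inverse_kinematics(P.tolist(),o)
        print(phi,fl,th,P.round(3),None if q is None else np.array(q))
```

```text
[ 0.47 -0.13  0.09] [ 0.47 -0.18  0.09] [-0.01 -0.05  0.  ]
[ 0.59 -0.13  0.09] [ 0.59 -0.2   0.09] [-0.01 -0.07  0.  ]
[ 0.49 -0.13  0.09] [ 0.59 -0.13  0.09] [ 0.1  -0.01  0.  ]
[ 0.49 -0.19  0.09] [ 0.59 -0.2   0.09] [ 0.1  -0.01  0.  ]
0.7 0 0 [ 0.47 -0.16  0.07] None
0.7 0 0.3 [ 0.48 -0.16  0.1 ] [-0.51  0.13 -1.08 -0.46  0.32  2.85]
0.7 0 0.6 [ 0.49 -0.16  0.13] [-0.49  0.04 -1.01 -0.31  0.31  2.87]
0.7 0 1 [ 0.52 -0.16  0.17] [-0.45 -0.01 -0.91 -0.16  0.28  2.89]
0.7 0 1.8 [ 0.6  -0.17  0.18] [-0.38  0.11 -0.72 -0.11  0.23  2.95]
0.7 0 lev [ 0.53 -0.16  0.06] [-0.45  0.35 -1.02 -0.64  0.28  2.9 ]
0.7 1 0 [ 0.47 -0.16  0.07] None
0.7 1 0.3 [ 0.48 -0.16  0.1 ] [-0.51  0.13 -1.08 -0.46  0.32 -0.29]
0.7 1 0.6 [ 0.49 -0.16  0.13] [-0.49  0.04 -1.01 -0.31  0.31 -0.27]
0.7 1 1 [ 0.52 -0.16  0.17] [-0.45 -0.01 -0.91 -0.16  0.28 -0.25]
0.7 1 1.8 [ 0.6  -0.17  0.18] [-0.38  0.11 -0.72 -0.11  0.23 -0.2 ]
0.7 1 lev [ 0.53 -0.16  0.06] [-0.45  0.35 -1.02 -0.64  0.28 -0.24]
0.85 0 0 [ 0.47 -0.16  0.07] [-0.48  0.15 -1.   -0.26  0.26  2.84]
0.85 0 0.3 [ 0.47 -0.16  0.1 ] [-0.47  0.05 -0.94 -
[... 1629 characters left out ...]
.42  0.13  2.85]
1.15 0 0.6 [ 0.48 -0.16  0.14] [-0.39  0.07 -0.58  0.53  0.12  2.86]
1.15 0 1 [ 0.52 -0.16  0.17] [-0.36  0.08 -0.45  0.63  0.11  2.88]
1.15 0 1.8 [ 0.6  -0.17  0.19] [-0.32  0.22 -0.23  0.71  0.1   2.93]
1.15 0 lev [ 0.53 -0.16  0.06] [-0.36  0.26 -0.59  0.31  0.11  2.89]
1.15 1 0 [ 0.47 -0.15  0.07] [-0.4   0.14 -0.72  0.31  0.13 -0.3 ]
1.15 1 0.3 [ 0.47 -0.16  0.1 ] [-0.4   0.09 -0.66  0.42  0.13 -0.29]
1.15 1 0.6 [ 0.48 -0.16  0.14] [-0.39  0.07 -0.58  0.53  0.12 -0.28]
1.15 1 1 [ 0.52 -0.16  0.17] [-0.36  0.08 -0.45  0.63  0.11 -0.26]
1.15 1 1.8 [ 0.6  -0.17  0.19] [-0.32  0.22 -0.23  0.71  0.1  -0.22]
1.15 1 lev [ 0.53 -0.16  0.06] [-0.36  0.26 -0.59  0.31  0.11 -0.25]
```

```bash
cat > lift.py <<'E'
from g import *
np.set_printoptions(precision=3,suppress=True)
yaw=-.085;phi=.85;X,Z,H=setup(.588,-.165,yaw);o=rot(yaw,phi)
W=lambda th:(lambda a:H+a[0]*X+a[1]*Z)(tcp2(th,phi,.100,.018))
if __name__=='__main__':
    P0=W(0)
    robot.movep((P0-.06*X+[0,0,.09]).tolist(),o)
    robot.move_l((P0-.06*X-[0,0,.005]).tolist(),rate=.15)
    print('in',robot.move_l((P0-[0,0,.005]).tolist(),rate=.06,stop_force=5),robot.current_contact_force())
    for th in list(np.arange(.1,1.85,.17))+[1.8,1.86]:
        s=robot.move_l(W(th).tolist(),rate=.12,stop_force=10)
        f=robot.current_contact_force();print(round(th,2),s,f)
        if s: break
    print(robot.current_tool_pos(),robot.current_clock())
    cam('scene','s7.png');cam('side','sd7.png');cam('wrist','w7.png')
    a=cv2.imread('pics/w7.png');b=cv2.imread('pics/s7.png')[150:294,210:402];c=cv2.imread('pics/sd7.png')[130:226,220:348]
    cv2.imwrite('pics/c7.png',np.vstack([cv2.resize(a,(400,300)),cv2.resize(b,(400,300))]))
    cv2.imwrite('pics/c7s.png',cv2.resize(c,(400,300)))
E
python3 lift.py
```

```text
Traceback (most recent call last):
  File "lift.py", line 8, in <module>
    robot.move_l((P0-.06*X-[0,0,.005]).tolist(),rate=.15)
    ~~~~~~~~~~~~^^^^^^^^^^^^^^^^^^^^^^^^^^^^^^^^^^^^^^^^^
workcell.Unreachable: the arm cannot follow that straight line within its joint ranges
```

```bash
sed -i 's/P0-.06\*X/P0-.032*X/g; s/phi=.85/phi=.95/' lift.py
python3 - <<'E'
from lift import *
P0=W(0)
for b in(0,.016,.032):print([robot.inverse_kinematics((P0-b*X+[0,0,z]).tolist(),o) is not None for z in(-.005,.03,.06,.09)])
E
python3 lift.py
```

```text
[True, True, True, True]
[True, True, True, True]
[True, True, True, True]
in False [ 0.062 -0.07   0.22 ]
0.1 True [-0.609  0.112  0.345]
[ 0.469 -0.154  0.073] 19.8167
```

View pics/c7.png

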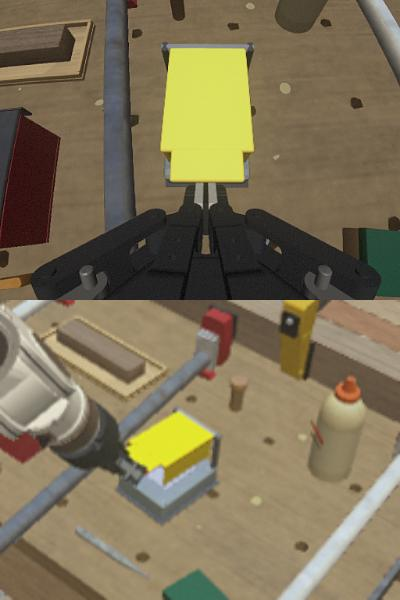

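The fingertip is centred under the lip. The stop came from a force spike and only 0.7 N remains, so I'm continuing at lower speed.

```bash
python3 - <<'E'
import re
s=open('lift.py').read()
a=s.index('    P0=W(0)');b=s.index('    for th')
s=s[:a]+s[b:].replace('rate=.12,stop_force=10','rate=.05,stop_force=18')
open('lift2.py','w').write(s)
E
python3 lift2.py
```

```text
0.1 False [-5.507  1.596 -0.839]
0.27 False [-2.377  1.193 -0.69 ]
0.44 False [-0.225  0.265 -0.899]
0.61 False [-0.602  0.369 -1.147]
0.78 False [-0.48  -0.143 -0.334]
0.95 False [-0.39   0.605 -0.272]
1.12 False [-0.33  -0.06   0.676]
1.29 False [0.033 0.851 0.108]
1.46 False [-0.173 -0.153 -0.086]
1.63 False [-0.656 -0.354  0.654]
1.8 False [-0.397 -0.841 -0.724]
1.8 False [ 0.078 -0.56   0.792]
1.86 True [-13.331   2.393  11.785]
[ 0.603 -0.166  0.176] 25.8833
```

View pics/c7.png

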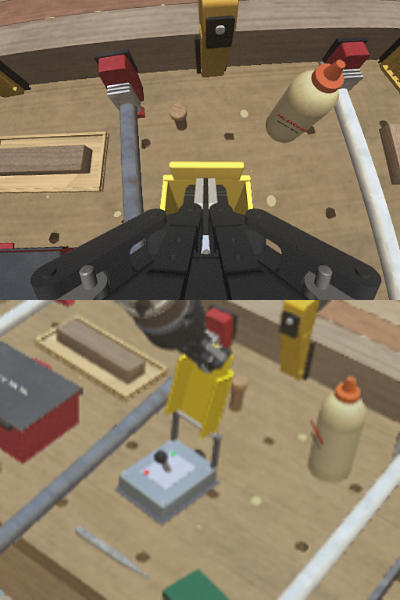

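The guard is up against its stop. The toggle stands in view, black ball at (162,457) in the lower picture, with a red dot in front and a green dot behind. I'm backing off to measure the ball and push it.

Run:
```python
from lift import *
p=np.array(robot.current_tool_pos())
robot.move_l((p-.05*X+[0,0,.01]).tolist(),rate=.12)
q=H-.05*X-.085*X; q[2]=.13   # station x -85
robot.move_l(q.tolist(),rate=.2)
D={c:cam(c) for c in('scene','side','wrist')};R=[]
for c in D:
    v=pin(c,'yellow_lever_tip')[:2];print(c,v,[onz(D[c],a,.067) for a,s in v])
    if v and v[0][1]>.4:R.append(ray(D[c],v[0][0]))
if len(R)>1:
    t,e=tri(R);print(t,e,'station frame x',(t-H)@X+.05,'y',(t-H)@np.cross(Z,X))
print(robot.current_clock(),robot.current_contact_force())
O=H-.05*X
for sx in(-.05,-.03,.0,.02):
    u=O+sx*X;print(sx,robot.inverse_kinematics([u[0],u[1],.058],o) is not None)
```

```text
scene [(array([286.618, 224.102]), 0.57)] [array([ 0.524, -0.158,  0.067])]
side [(array([290.509, 179.405]), 0.48)] [array([ 0.521, -0.197,  0.067])]
wrist [(array([264.397, 176.294]), 0.83)] [array([ 0.521, -0.161,  0.067])]
[ 0.516 -0.162  0.078] [2.0, 1.2, 2.2] station frame x -0.022329680569438515 y -0.003368994854558204
27.6333 [0.763 0.353 0.589]
-0.05 True
-0.03 True
0.0 True
0.02 True
```

Run:
```python
from lift import *
O=H-.05*X;O[2]=0
P=lambda sx,z:(O+sx*X+[0,0,z]).tolist()
robot.move_l(P(-.06,.058),rate=.15)
print(robot.move_l(P(.016,.058),rate=.05,stop_force=12),robot.current_contact_force())
p=np.array(robot.current_tool_pos());print(p,(p-O)@X)
robot.move_l(P(-.07,.08),rate=.15)
robot.move_l(P(-.085,.14),rate=.15)
D={c:cam(c,c+'8.png') for c in('scene','wrist')};R=[]
for c in D:
    v=pin(c,'yellow_lever_tip')[:2];print(c,v,[(onz(D[c],a,.067)-O)@X for a,s in v])
    if v:R.append(ray(D[c],v[0][0]))
if len(R)>1:print(tri(R))
print(robot.current_clock())
a=cv2.imread('pics/wrist8.png')[90:282,130:386];b=cv2.imread('pics/scene8.png')[180:270,230:350]
cv2.imwrite('pics/c8.png',np.vstack([cv2.resize(a,(400,300)),cv2.resize(b,(400,300),interpolation=cv2.INTER_CUBIC)]))
```

```text
True [-2.387 -0.179  2.219]
[ 0.543 -0.161  0.055] 0.005260606953273163
scene [(array([295.219, 218.995]), 0.39), (array([366.49 , 227.789]), 0.2)] [np.float64(0.017498247410608337), np.float64(0.13458311223107663)]
wrist [(array([267.52 , 139.392]), 0.78)] [np.float64(0.01922194383734644)]
(array([ 0.554, -0.165,  0.071]), [1.3, 1.3])
30.95
```

View pics/c8.png

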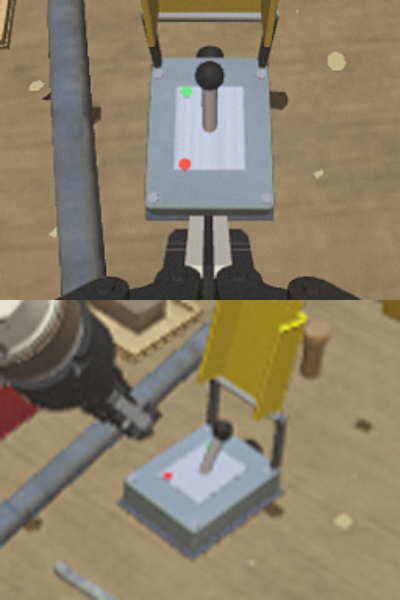

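The toggle leans fully back: the ball is behind the green dot, about 19 mm past the pivot, where the on stop should put it. Now I lower the guard from behind.

```bash
cat > shut.py <<'E'
from lift import *
od=[np.pi,0,np.pi/2+yaw];hh=.0145
def C(th,r=.088):
    g=np.array([-np.cos(th),np.sin(th)]);m=np.array([np.sin(th),np.cos(th)])
    a=r*g+.003*m-.001*m
    if th>np.pi/2: a[0]=.118*g[0]+.002
    return (H+(a[0]+hh)*X+a[1]*Z).tolist()
pre=H+.075*X
P=[(H-.12*X+[0,0,.22]).tolist(),[pre[0],pre[1],.31],[pre[0],pre[1],.172]]
ok=[robot.inverse_kinematics(list(p),od) is not None for p in P+[C(t) for t in(1.7,1.2,.8,.4,0)]]
print(ok)
if all(ok):
    robot.movep(P[0],od);robot.move_l(P[1],rate=.2);print(robot.move_l(P[2],rate=.15,stop_force=8))
    for th in np.append(np.arange(1.75,.1,-.15),[.05]):
        s=robot.move_l(C(th),rate=.06,stop_force=18);print(round(th,2),s,robot.current_contact_force())
        if s: break
    e=np.array(C(0));print('press',robot.move_l((e-[0,0,.006]).tolist(),rate=.02,stop_force=8),robot.current_tool_pos(),robot.current_contact_force(),robot.current_clock())
E
python3 shut.py
```

```text
[True, True, True, True, True, True, True, True]
False
1.75 False [-0.71   0.065  0.69 ]
1.6 False [-0.642  0.285  0.06 ]
1.45 False [-0.077  0.275 -0.263]
1.3 False [-0.175  0.012 -0.362]
1.15 False [0.329 0.263 0.029]
1.0 False [0.375 0.342 0.164]
0.85 False [-0.192 -0.153  0.271]
0.7 False [-0.123 -0.444 -0.043]
0.55 False [0.333 0.501 0.049]
0.4 False [ 0.284  0.015 -0.424]
0.25 False [-0.137  0.123 -0.052]
0.05 False [-0.533  0.161  0.411]
press True [ 0.515 -0.159  0.089] [-1.066  0.887  4.922] 39.8
```

Run:
```python
from lift import *
p=np.array(robot.current_tool_pos())
print(robot.move_l((p-[0,0,.006]).tolist(),rate=.015,stop_force=15),robot.current_tool_pos(),robot.current_contact_force())
robot.move_l((p+[0,0,.13]).tolist(),rate=.15)
od=[np.pi,0,np.pi/2+yaw]
robot.movep([.50,-.245,.24],od)
D={c:cam(c,c+'9.png') for c in('scene','wrist','side')}
for l in('yellow_lip','yellow_hinge','caul','tray','tape','yellow_lever_tip'):
    V={c:pin(c,l)[:1] for c in D};R=[ray(D[c],v[0][0]) for c,v in V.items() if v and v[0][1]>.4]
    print(l,{c:(v[0][0].round(),v[0][1]) for c,v in V.items() if v},tri(R) if len(R)>1 else '')
    if V['wrist'] and l=='yellow_lip':print(onz(D['wrist'],V['wrist'][0][0],.086))
# yellow blob before/after in scene: s5 (shut, before) vs now
a=cv2.imread('pics/s5.png').astype(int)[195:262,262:330];b=cv2.imread('pics/scene9.png').astype(int)[195:262,262:330]
print('diff px',(np.abs(a-b).max(2)>40).sum(), 'yellow',[((x[:,:,2]>150)&(x[:,:,0]<90)).sum() for x in(a,b)])
print(robot.current_clock())
```

```text
True [ 0.515 -0.159  0.089] [-0.575  1.243  5.868]
yellow_lip {'scene': (array([272., 231.]), 0.76), 'wrist': (array([227.,  95.]), 0.55), 'side': (array([301., 180.]), 0.72)} (array([ 0.471, -0.153,  0.081]), [3.9, 3.0, 6.3])
[ 0.469 -0.154  0.086]
yellow_hinge {'scene': (array([301., 206.]), 0.56), 'wrist': (array([341.,  97.]), 0.97), 'side': (array([271., 174.]), 0.74)} (array([ 0.585, -0.162,  0.093]), [3.0, 3.2, 1.2])
caul {'scene': (array([256., 178.]), 0.91), 'side': (array([221., 221.]), 0.89)} (array([0.685, 0.094, 0.007]), [4.9, 4.9])
tray {'scene': (array([255., 177.]), 0.86), 'side': (array([224., 224.]), 0.71)} (array([0.678, 0.098, 0.005]), [2.4, 2.4])
tape {'scene': (array([274., 228.]), 0.63), 'side': (array([252., 239.]), 0.71)} (array([ 0.625, -0.034, -0.107]), [3.7, 3.7])
yellow_lever_tip {} 
diff px 12 yellow [np.int64(744), np.int64(718)]
42.5583
```

```bash
python3 -c "
from workcell import robot
print(robot.job_done())"
```

```text
the job is handed in; nothing more can be done
None
```

The job is handed in at about 43 s on the robot's clock: the caul lies flat in the tray, the toggle is pushed back to on, the yellow guard is shut again, and the robot did not go near the red switch or the tape; I viewed 12 pictures against the limit of 10.

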